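# Press a wheel bearing home with locking pliers and free the ratchet

## Task

Use the locking pliers on the bench stand to press the bearing fully home in the wheel hub: swing the free handle in until the bearing is home and sits firmly (10 to 15 N of push at the grip seats it, more than 18 N ruins it) and the ratchet has caught, and let go for a moment so that the ratchet alone holds it. Then press that handle gently sideways off the ratchet (downwards, as the pliers lie flat; 5 to 8 mm is plenty, more than 10 mm would bend it), keep it down while it swings back, and leave the pliers fully open. Leave the things lying about where they are.

Things in the scene. Friction and masses are not known exactly. Their poses are not given: they have to be found in the camera images.
- pivot (a point): pivot of scissor-action locking pliers lying flat on a grey stand fixed to the table (base plate 215 x 120 x 15 mm). Point: on the pivot axis, 85 mm above the table, mid-height of pliers. x: to the jaws, z: up; the handles run to -x (robot side), 175 mm. Black-gripped handle at y -52 to -4 mm: fixed; the other, at +y: free. Steel bearing in black hub: between the jaws at x 45 mm
- ratchet (a point): middle of the top of the ratchet bar, which spans from the fixed handle over the free handle's bar (14 mm wide, 64 mm long along its y; this point is 16 mm above the pivot point, 85 mm from it). Five saw teeth under it (4.5 mm pitch, 1.8 mm high) point down and catch one tooth, on a leaf spring, on the free handle
- handle_mid (a point): centre of the free handle's black grip, 140 mm from the pivot; grip 70 mm long (x, points to the pivot), 14 wide (y), 16 high (z): flat top 8 mm above. It closes counter-clockwise seen from above. Push at the grip: opening spring 2 N, 3 to 4 N in all to pass a tooth, bearing 3 N more; once home it stiffens by 3 to 7 N per mm. A push of 10 to 15 N brings it home and seats it firmly
- swing (a joint): free handle's angle, rad: 0 fully open (0.40 from the pivot's x axis), grows as it closes, stop at 0.42. Ratchet catches at about 0.17, 0.22, 0.28, 0.33, 0.38; let go, the handle springs back by up to one tooth (8 mm at the grip) till caught, the bearing stays in. The hub sits up to 4 mm off either way, so the angle at which the bearing is home differs by up to 0.18: feel it
- grip (a joint): the free handle's sideways (downward) spring, rad, turning about the pivot: 0 at rest. About 2 N at the grip starts it; about 3 N, 0.03 (4 mm at the grip) frees the teeth; 5 N takes it to 8 mm; past 0.085 (12 mm, 7 N) it is bent. Let up between teeth it is caught again: keep it down while it swings back clockwise to below 0.12 of swing, then it opens alone
- bearing (a joint): how far the steel ball bearing (22 mm across; its face looks along the pivot's -y, at the black hub on the fixed jaw) is pressed in, m: 0 standing 6 mm proud, 0.006 fully home, flush with the hub. Starts at 0 to 0.003
- wheel: spare wheel, a black rubber ring 66 mm across, 28 mm high, lying flat beside the stand's jaws; bystander; origin at the middle of its underside
- nut: loose aluminium nut, a disc 16 mm across, 12 mm high, standing on the stand's base plate under the jaws; bystander; origin at the middle of its underside
- driver: screwdriver 170 mm long, lying beside the stand; bystander; origin at the middle of its underside
- damper: small car damper 120 mm long, 22 mm thick, lying on the table to the left; bystander; origin at the middle of its underside
- tumbler: steel tumbler 84 mm across, 170 mm high, to the left; bystander; origin at the middle of its underside
- oil: small white bottle 36 mm across, 95 mm high, to the right; bystander; origin at the middle of its underside

How it is judged:
On the way, in this order (a step that is already met when the one before it is completed fails the run):
1. the bearing is home and pressed firmly against its seat, by the jaw, with over 15 N (reached with 8 to 10 N at the grip) (value of joint bearing above 0.0052 m and contact force between jaw and bearing above 15 N), for 0.1 s.
2. the bearing is home and the ratchet alone holds the handle closed, untouched by the robot (value of joint bearing above 0.0052 m and value of joint swing above 0.15 rad and contact force between each of the fingers, the arm and swing below 0.2 N), for 0.4 s.
3. the handle is off the ratchet and swung open (value of joint swing below 0.05 rad), for 0.2 s.
At the end, for the whole second after the job is handed in: The bearing is home (pressed in more than 5.2 of 6 mm) and the free handle stands open (within 0.05 rad of its open stop), untouched (value of joint bearing above 0.0052 m and value of joint swing below 0.05 rad).
It fails at once if the bearing is overloaded, the jaw pressing on it with more than 50 N (a push of over 18 N at the grip) (contact force between jaw and bearing above 50 N).
It fails at once if the free handle is bent, pressed sideways by more than 0.085 rad (12 mm at the grip) (value of joint grip above 0.085 rad).
It fails at once if a bystander is moved more than 30 mm (distance of any of wheel, nut, driver, damper, tumbler, oil from where it was at the start of the episode above 0.03 m).
It also fails if it takes over 70 s, if anything falls off the work surface, if the arm or the gripper's body presses on something with over 40 N, if the wrist force passes 120 N, or if a joint passes its speed limit or range.

## Robot

A 6-joint arm with a two-finger parallel gripper is mounted at the origin on the work surface. World frame = base frame: x ahead of the robot, y to its left, z up, the work surface at z = 0. Lengths are in m, angles in rad, forces in N, time in s.
With the tool pointing down it reaches from about 0.4 to 0.825 m from the base axis. Payload 7 kg.
Tool frame: the origin (TCP) lies at the very end of the fingers, on their centre line; the grasp point (between the pads) lies 19 mm behind it (arm.grasp_offset is the distance from the TCP to the grasp point, in m); z points along the fingers, x is the direction in which the jaws open and shut, and the axes are right-handed (so a half turn about z gives the same grasp; the last joint's range is limited). The gripper opens to 85 mm and grips with 20 to 120 N. Pads are 22 mm wide; open, the fingers measure 114 mm over their backs; the gripper's body (76 mm by 85 mm) begins 54 mm behind the grasp point. The pads swing forward as they close: fully open they stand 13 mm farther back than shut.
Start: joints at [-0.918, 0.359, 0.012, 0, -1.224, -0.288], TCP at [0.241, -0.631, 0.231] pointing down, gripper open.
Joint ranges: [-3.07, 3.07], [-1.43, 2.12], [-1.02, 1.25], [-3.03, 1.67], [-3.05, -0], [-3.03, 3.03]. Speed limits (rad/s): [2.39, 2.39, 3.01, 3.14, 3.14, 3.14].

## Interface

Orientations are given as a unit quaternion [x, y, z, w].
In Python, from station import arm gives the robot as it stands. The module is installed in compiled form; this text tells all that it offers.
- The arm moves only by the shell command python3 -m inch 'ROWS' [OPENING]. ROWS is text: rows parted by semicolons, each of 6 numbers parted by spaces: the shift along the world's x, y, z in mm, then the turn, a rotation vector about the world's x, y, z in rad. A call has 1 to 10 rows; each row is the pose to reach, as a shift and turn from the pose commanded when the call began; what a row does not reach only later rows make up. A row lasts 1/10 s, in which the tool goes at most 50 mm and 8.59 degrees, less where a joint would pass 70% of its speed; a pose out of reach is approached as far as the arm can. A call with a gripper value outside its range is refused whole. OPENING is the closure, from 0 (fully open) to 1 (shut), set as the call begins (- or left out, the last holds). The fingers move at their own pace and stop on an object; the grip force is fixed at half the most. Time passes only in rows, so rows that repeat a pose let the fingers close. It gives the time, the measured TCP pose, the force and the opening at its end, in the units of the state.
- arm.get_obs(): the state, without advancing time (a new reading comes with each control period).
- arm.get_image(name): name is "side" or "top" or "wrist"; returns (picture, depth): 400x640x3 uint8, red, green, blue; 400x640 float32, m along the optical axis (not along the pixel's ray), 0 where there is no reading.
- arm.camera_info(name): a dict with "camera_matrix" (3x3 intrinsics, pixels), "extrinsics" (4x4, takes a point from camera to world coordinates); the wrist camera has in their place "mount" (4x4, takes a point from camera to tool coordinates, whose origin is the TCP and whose axes are the tool frame's). Camera axes: x right, y up, looking along -z (the intrinsics and any distortion apply to the point x, -y, -z); pixel columns grow to the right and rows downward; lengths in m; the calibration is good to about 2 mm. A picture is of the moment at which its call begins: read the wrist's pose just before it. camera_info takes no time and is no camera call.
- arm.job_done(): hands the job in, once; it reports no verdict.
The state is a dict: "time": time; "qpos": joint angles; "joint_velocities": joint speeds; "tau": joint torques, N m; "tcp_pos": TCP position; "tcp_rot": TCP orientation; "ft_force": force on the tool from outside, world axes, zero at the start; "torque": the same for the moment, N m; "opening": finger opening in m.
Only numpy, scipy, OpenCV 4.12 (cv2) and the standard library are available. Lean on these libraries where they do the work, as an engineer would, in place of code of your own. Each camera call takes 0.05 s, during which the arm holds its last target.

## Working session

There is one attempt and no reset: what is moved stays moved. The work goes in short steps, Python scripts to look and compute and a shell command to move; the robot and the scene stay as the last step left them, time stands still between calls to the robot, and variables do not carry over. Pictures are saved under pics/ and viewed, and the job is handed in when it is done.

```bash
mkdir -p pics
cat > look.py <<'E'
import sys,cv2,numpy as np
from station import arm
for n in sys.argv[2:]:
    im,d=arm.get_image(n); cv2.imwrite(f"pics/{sys.argv[1]}_{n}.png",im[:,:,::-1]); np.save(f"{sys.argv[1]}_{n}.npy",d)
E
python3 look.py a side top wrist; python3 -c "
from station import arm
import numpy as np
np.set_printoptions(precision=4,suppress=True)
print(arm.get_obs())
for n in ['side','top','wrist']: print(arm.camera_info(n))"
```

```text
{'time': 0.15, 'qpos': array([-0.9179,  0.3592,  0.0113, -0.0002, -1.2241, -0.2881]), 'joint_velocities': array([-0.0001, -0.0016,  0.0023,  0.001 , -0.0007,  0.0006]), 'tau': array([ -0.0007, -58.3875,  29.3653,   6.9404,  -0.0043,  -0.    ]), 'tcp_pos': array([ 0.2406, -0.6303,  0.2306]), 'tcp_rot': array([ 0.5671,  0.8236,  0.0003, -0.0006]), 'ft_force': array([-0.4872, -0.1777,  0.1306]), 'torque': array([ 0.0108, -0.027 ,  0.0025]), 'opening': 0.08534273460662327}
{'camera_matrix': array([[455.0282,   0.    , 321.0078],
       [  0.    , 455.0282, 192.9885],
       [  0.    ,   0.    ,   1.    ]]), 'extrinsics': array([[-0.9889,  0.1074, -0.1026,  0.4225],
       [-0.1478, -0.6452,  0.7496,  0.9293],
       [ 0.0143,  0.7564,  0.6539,  0.9255],
       [ 0.    ,  0.    ,  0.    ,  1.    ]])}
{'camera_matrix': array([[473.2453,   0.    , 326.4132],
       [  0.    , 473.2453, 198.9592],
       [  0.    ,   0.    ,   1.    ]]), 'extrinsics': array([[-0.0231,  0.9898, -0.1409,  0.4195],
       [-0.9997, -0.0246, -0.0087, -0.0237],
       [-0.0121,  0.1406,  0.99  ,  1.1389],
       [ 0.    ,  0.    ,  0.    ,  1.    ]])}
{'camera_matrix': array([[296.0648,   0.    , 316.6556],
       [  0.    , 296.0648, 203.8275],
       [  0.    ,   0.    ,   1.    ]]), 'mount': array([[ 1.    ,  0.0011,  0.0006,  0.0005],
       [ 0.0012, -0.9487, -0.3163, -0.0815],
       [ 0.0002,  0.3163, -0.9487, -0.1421],
       [ 0.    ,  0.    ,  0.    ,  1.    ]])}
```

View pics/a_top.png

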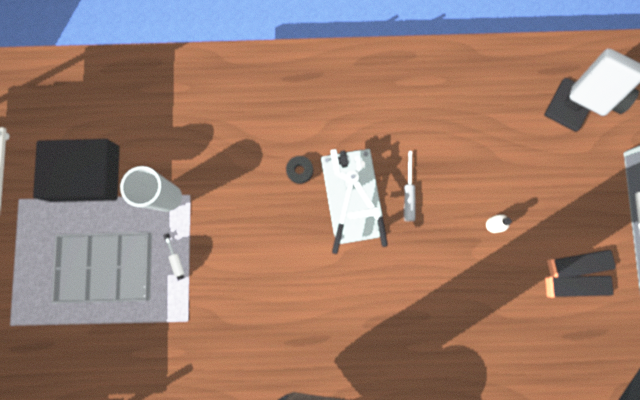

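View pics/a_side.png

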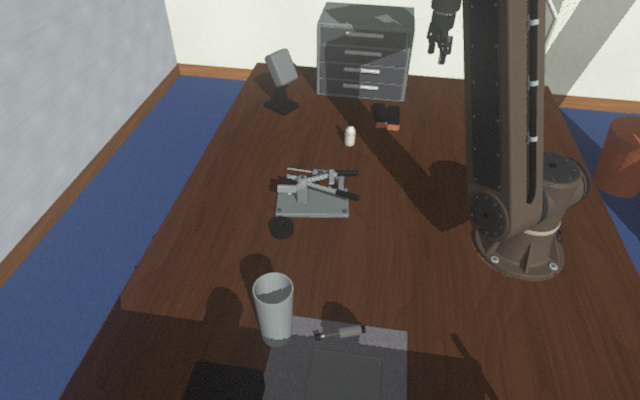

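The top view shows the stand around (352,195). The free handle's grip is at about (338,240), the fixed grip at (383,235), and the jaws are at the top near (345,158).

```bash
python3 -c "
import cv2
a=cv2.imread('pics/a_top.png')[130:270,270:440];cv2.imwrite('pics/a_topz.png',cv2.resize(a,None,fx=4.2,fy=4.2,interpolation=cv2.INTER_CUBIC))
a=cv2.imread('pics/a_side.png')[150:250,250:380];cv2.imwrite('pics/a_sidez.png',cv2.resize(a,None,fx=6,fy=6,interpolation=cv2.INTER_CUBIC))"
```

```text
(no output)
```

View pics/a_topz.png

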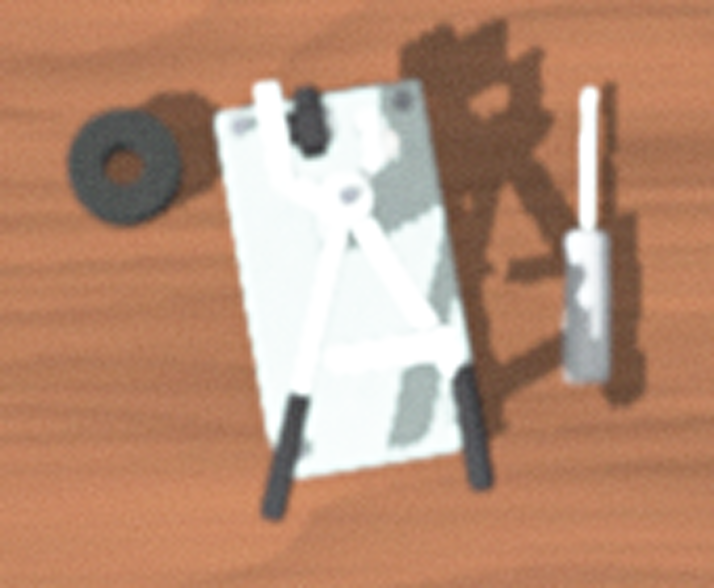

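View pics/a_sidez.png

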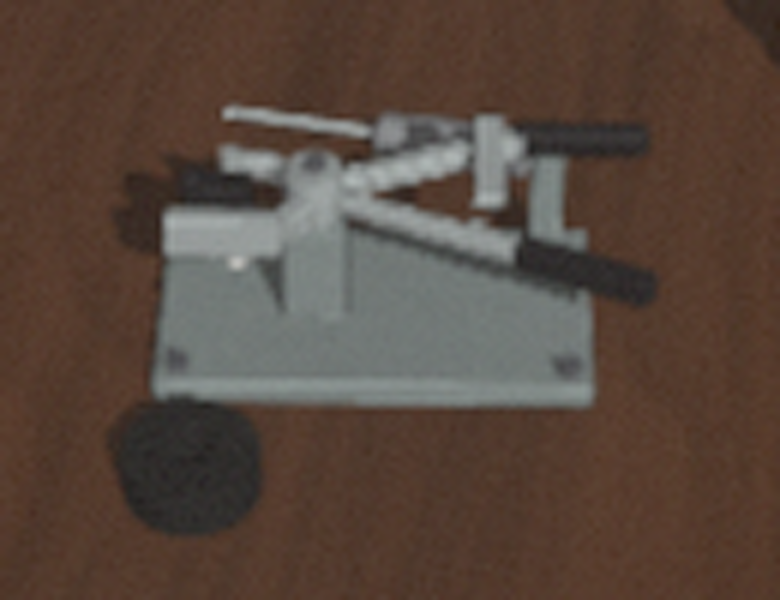

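The free grip runs from (341,224) to (335,253) in the top image, and the pivot boss is at (353,176). Next I'll turn these into world positions.

```bash
cat > geo.py <<'E'
import numpy as np
from station import arm
np.set_printoptions(precision=4,suppress=True)
def ray(n,u,v,T=None):
    c=arm.camera_info(n);K=c['camera_matrix'];E=c['extrinsics'] if T is None else T
    d=np.array([(u-K[0,2])/K[0,0],-(v-K[1,2])/K[1,1],-1.])
    return E[:3,3],E[:3,:3]@d
def plane(n,u,v,z,T=None):
    o,d=ray(n,u,v,T);return o+d*(z-o[2])/d[2]
def depthpt(n,u,v,D,T=None):
    o,d=ray(n,u,v,T);return o+d*D[int(round(v)),int(round(u))]
def tri(n1,p1,n2,p2):
    o1,d1=ray(n1,*p1);o2,d2=ray(n2,*p2)
    A=np.c_[d1,-d2];s=np.linalg.lstsq(A,o2-o1,rcond=None)[0]
    a,b=o1+s[0]*d1,o2+s[1]*d2;return (a+b)/2,np.linalg.norm(a-b)
E
python3 - <<'E'
from geo import *
import cv2
im=cv2.imread('pics/a_top.png');D=np.load('a_top.npy')
for n,u,v,z in [('pivot',353.3,175.7,.10),('grip in',341,224.5,.093),('grip end',334.8,252.6,.093),('gripmid',338,238.5,.093),('fixed mid',383,232,.093),('ratchet',363.5,213,.101)]:
    print(n,plane('top',u,v,z),depthpt('top',u,v,D))
m=(im.max(2)<85).astype(np.uint8);m[:, :325]=0;m[:,350:]=0;m[:220]=0;m[256:]=0
n,l,s,c=cv2.connectedComponentsWithStats(m)
for i in range(1,n):
  if s[i,4]>40:
    cnt=cv2.findContours((l==i).astype(np.uint8),0,2)[0][0];r=cv2.minAreaRect(cnt);print(s[i],c[i],r, plane('top',*c[i],.093))
S=np.load('a_side.npy')
print(depthpt('side',250+590/6,150+262/6,S),tri('top',(338,238.5),'side',(250+585/6,150+265/6)))
E
```

```text
pivot [ 0.6183 -0.0757  0.1   ] [ 0.6172 -0.0754  0.1059]
grip in [ 0.5104 -0.0454  0.093 ] [ 0.5106 -0.0455  0.0918]
grip end [ 0.4489 -0.0301  0.093 ] [ 0.4491 -0.0302  0.0884]
gripmid [ 0.4797 -0.038   0.093 ] [ 0.4797 -0.038   0.0926]
fixed mid [ 0.4916 -0.1376  0.093 ] [ 0.4914 -0.1373  0.0959]
ratchet [ 0.5339 -0.0955  0.101 ] [ 0.5341 -0.0956  0.0995]
[ 0.4771 -0.0319  0.0953] (array([ 0.4798, -0.0381,  0.0879]), np.float64(0.00027966357291435667))
```

```bash
python3 -m inch '12 32 0 0 0 0;37 96 0 0 0 -0.05;55 141 0 0 0 -0.1;74 188 0 0 0 -0.15;92 235 0 0 0 -0.2;110 282 0 0 0 -0.25;128 329 0 0 0 -0.3;146 376 0 0 0 -0.35;164 423 0 0 0 -0.4;178 458 0 0 0 -0.4' 1 && python3 -m inch '15 39 0 0 0 0;30 78 -10 0 0 0;45 117 -30 0 0 0;59 150 -45 0 0 0;67 172 -60 0 0 0;71 183 -71 0 0 0;71 183 -71 0 0 0;71 183 -71 0 0 0' && python3 look.py b wrist top; python3 -c "
from station import arm
o=arm.get_obs();print(o['tcp_rot'],o['qpos'],o['time'])"
```

```text
time: 1.15
tcp_pos: [0.4162, -0.1773, 0.2315]
tcp_rot: [0.72, 0.694, 0.0, 0.0]
ft_force: [0.8, -0.5, 0.8]
opening: 0.0002
time: 1.95
tcp_pos: [0.4869, 0.0033, 0.1603]
tcp_rot: [0.719, 0.695, -0.0, -0.0]
ft_force: [0.3, 0.2, 0.3]
opening: 0.0003
[7.19703060e-01 6.94281898e-01 3.33938953e-04 2.02712541e-04] [ 4.10923152e-01  1.09009342e-01 -4.93234855e-01  1.78292945e-04
 -9.67784761e-01 -2.01777343e+00] 2.05
```

Run:
```python
import cv2
cv2.imwrite('pics/b_topz.png',cv2.resize(cv2.imread('pics/b_top.png')[130:270,270:440],None,fx=4,fy=4,interpolation=cv2.INTER_CUBIC))
```

```text
(no output)
```

View pics/b_wrist.png

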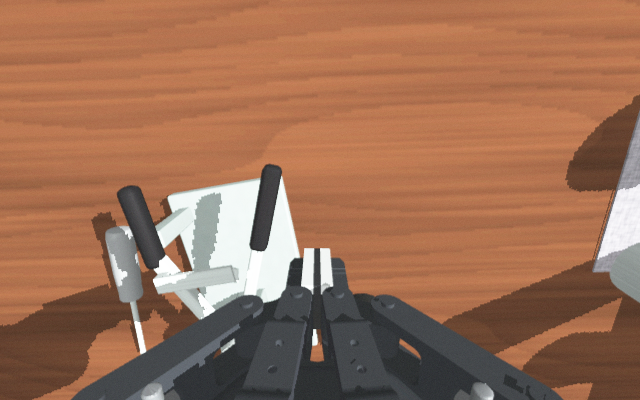

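View pics/b_topz.png

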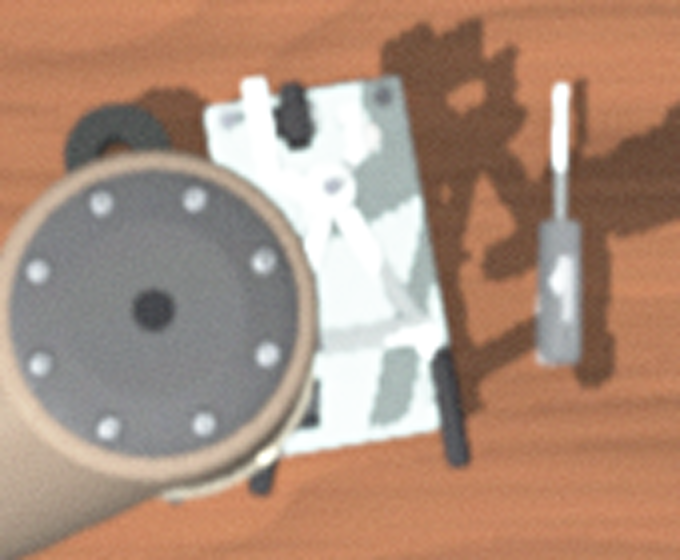

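The wrist view shows the free grip from (272,170) to (258,248) and the shut fingertips near (317,255), clear of it. Cross-checking the grip position from this camera.

```bash
cat >> geo.py <<'E'
from scipy.spatial.transform import Rotation as Rn
def wristT(pos=None,q=None):
    o=arm.get_obs();T=np.eye(4);T[:3,:3]=Rn.from_quat(o['tcp_rot'] if q is None else q).as_matrix();T[:3,3]=o['tcp_pos'] if pos is None else pos
    return T@arm.camera_info('wrist')['mount']
E
python3 - <<'E'
from geo import *
T=wristT();D=np.load('b_wrist.npy')
for n,u,v in [('end',272,170),('in',258,248),('mid',265,208),('ratchetend',236,273)]:
    print(n,plane('wrist',u,v,.093,T),depthpt('wrist',u,v,D,T))
for u in (300,304,317,330,336): print(u, [depthpt('wrist',u,v,D,T)-arm.get_obs()['tcp_pos'] for v in (252,256)])
E
```

```text
end [ 0.4487 -0.0275  0.093 ] [ 0.4489 -0.0277  0.0919]
in [ 0.5105 -0.0438  0.093 ] [ 0.51   -0.0436  0.0941]
mid [ 0.4774 -0.0352  0.093 ] [ 0.4775 -0.0352  0.093 ]
ratchetend [ 0.5323 -0.0639  0.093 ] [ 0.5291 -0.0621  0.0983]
300 [array([ 0.0766, -0.0216, -0.1606]), array([ 0.0818, -0.0219, -0.1608])]
304 [array([-0.0115, -0.0057,  0.008 ]), array([-0.011 , -0.0056,  0.0111])]
317 [array([-0.0111,  0.0009,  0.0076]), array([-0.0116,  0.0009,  0.0127])]
330 [array([ 0.0779,  0.0125, -0.1608]), array([ 0.0834,  0.0124, -0.1616])]
336 [array([ 0.0787,  0.0194, -0.1618]), array([ 0.0834,  0.0193, -0.161 ])]
```

```bash
python3 -m inch '0 0 -30 0 0 0;0 0 -60 0 0 0;0 0 -80 0 0 0;0 0 -80 0 0 0;0 0 -80 0 0 0' && python3 -m inch '0 -8 0 0 0 0;0 -16 0 0 0 0;0 -20 0 0 0 0;0 -22 0 0 0 0;0 -22 0 0 0 0' && python3 -m inch '0 -2 0 0 0 0;0 -4 0 0 0 0;0 -6 0 0 0 0;0 -6 0 0 0 0'
```

```text
time: 2.55
tcp_pos: [0.4875, 0.0032, 0.0812]
tcp_rot: [0.72, 0.694, 0.0, 0.0]
ft_force: [0.3, 0.2, 0.5]
opening: 0.0001
time: 3.05
tcp_pos: [0.4873, -0.0185, 0.0806]
tcp_rot: [0.72, 0.694, 0.0, 0.0]
ft_force: [1.1, 1.8, 0.8]
opening: 0.0002
time: 3.45
tcp_pos: [0.487, -0.0244, 0.0802]
tcp_rot: [0.719, 0.695, -0.0, -0.0]
ft_force: [-0.6, 2.1, 0.7]
opening: -0.0001
```

Contact at about 2 N, which matches the opening spring. I'll keep swinging it in.

```bash
python3 -m inch '0 -2 0 0 0 0;0 -4 0 0 0 0;0 -6 0 0 0 0;-1 -8 0 0 0 0;-1 -8 0 0 0 0' && python3 -m inch '0 -2 0 0 0 0;0 -4 0 0 0 0;0 -4 0 0 0 0'&& python3 -m inch '0 -1 0 0 0 0;-1 -3 0 0 0 0;-1 -3 0 0 0 0'
```

```text
time: 3.95
tcp_pos: [0.4864, -0.0325, 0.0804]
tcp_rot: [0.719, 0.695, 0.0, 0.0]
ft_force: [0.9, 2.2, 0.5]
opening: 0.0001
time: 4.25
tcp_pos: [0.4858, -0.0364, 0.0801]
tcp_rot: [0.72, 0.694, -0.0, -0.0]
ft_force: [-0.7, 3.0, -1.8]
opening: -0.0002
time: 4.55
tcp_pos: [0.4853, -0.0392, 0.0803]
tcp_rot: [0.719, 0.695, 0.0, 0.0]
ft_force: [-0.1, 4.1, -1.7]
opening: -0.0002
```

```bash
for i in 1 2 3; do :; done; python3 -m inch '0 -1 0 0 0 0;0 -3 0 0 0 0;0 -3 0 0 0 0' | sed -n '1,2p;4p' && python3 -m inch '0 -1 0 0 0 0;-1 -3 0 0 0 0;-1 -3 0 0 0 0'| sed -n '1,2p;4p' && python3 -m inch '0 -1 0 0 0 0;0 -3 0 0 0 0;0 -3 0 0 0 0'| sed -n '1,2p;4p'
```

```text
time: 4.85
tcp_pos: [0.485, -0.0425, 0.0803]
ft_force: [-1.3, 3.0, -1.1]
time: 5.15
tcp_pos: [0.4846, -0.0453, 0.0804]
ft_force: [1.6, 5.0, -1.1]
time: 5.45
tcp_pos: [0.4843, -0.0486, 0.0804]
ft_force: [0.2, 2.1, -1.1]
```

```bash
python3 -m inch '0 -1 0 0 0 0;-1 -2 0 0 0 0;-1 -2 0 0 0 0' | sed -n '1,2p;4p' && python3 -m inch '0 -1 0 0 0 0;0 -2 0 0 0 0;0 -2 0 0 0 0'| sed -n '1,2p;4p'&& python3 -m inch '0 -1 0 0 0 0;0 -2 0 0 0 0;0 -2 0 0 0 0'| sed -n '1,2p;4p'
```

```text
time: 5.75
tcp_pos: [0.4838, -0.0501, 0.0805]
ft_force: [2.7, 4.4, -2.3]
time: 6.05
tcp_pos: [0.4837, -0.0521, 0.0805]
ft_force: [2.0, 4.2, -2.4]
time: 6.35
tcp_pos: [0.4836, -0.0539, 0.0804]
ft_force: [1.3, 5.9, -1.4]
```

```bash
python3 -m inch '0 -1 0 0 0 0;0 -2 0 0 0 0;0 -2 0 0 0 0' | sed -n '1,2p;4p' && python3 -m inch '0 -1 0 0 0 0;0 -1.5 0 0 0 0;0 -1.5 0 0 0 0'| sed -n '1,2p;4p'
```

```text
time: 6.65
tcp_pos: [0.4836, -0.056, 0.0805]
ft_force: [1.8, 5.7, -0.8]
time: 6.95
tcp_pos: [0.4835, -0.0573, 0.0804]
ft_force: [1.3, 6.8, -1.9]
```

```bash
python3 -m inch '0 -1 0 0 0 0;0 -1.5 0 0 0 0;0 -1.5 0 0 0 0' | sed -n '1,2p;4p' && python3 -m inch '0 -1 0 0 0 0;0 -1 0 0 0 0;0 -1 0 0 0 0'| sed -n '1,2p;4p'
```

```text
time: 7.25
tcp_pos: [0.4835, -0.0587, 0.0804]
ft_force: [1.8, 7.9, -2.0]
time: 7.55
tcp_pos: [0.4835, -0.0597, 0.0804]
ft_force: [1.1, 6.3, -2.0]
```

```bash
python3 -m inch '0 -1 0 0 0 0;0 -1 0 0 0 0;0 -1 0 0 0 0' | sed -n '1,2p;4p' && python3 -m inch '0 -1 0 0 0 0;0 -1 0 0 0 0;0 -1 0 0 0 0'| sed -n '1,2p;4p'
```

```text
time: 7.85
tcp_pos: [0.4835, -0.0607, 0.0803]
ft_force: [1.2, 8.0, -1.6]
time: 8.15
tcp_pos: [0.4835, -0.062, 0.0805]
ft_force: [1.1, 5.5, -0.8]
```

```bash
python3 -c "
from station import arm
for i in range(1):
  print(arm.get_obs()['ft_force'],arm.get_obs()['tau'])"
```

```text
[ 1.10460425  5.53076944 -0.82819063] [ -2.7324678  -38.76996517  19.73288834   5.91791511  -1.09340385
  -0.04461617]
```

```bash
python3 -m inch '0 -1 0 0 0 0;0 -1 0 0 0 0;0 -1 0 0 0 0' | sed -n '1,2p;4p' && python3 -m inch '0 -1 0 0 0 0;0 -1 0 0 0 0;0 -1 0 0 0 0'| sed -n '1,2p;4p'
```

```text
time: 8.45
tcp_pos: [0.4835, -0.0629, 0.0805]
ft_force: [2.4, 5.6, -0.9]
time: 8.75
tcp_pos: [0.4835, -0.0638, 0.0804]
ft_force: [1.9, 5.3, -0.6]
```

```bash
python3 -m inch '0 -1 0 0 0 0;0 -1 0 0 0 0;0 -1 0 0 0 0' | sed -n '1,2p;4p' && python3 -m inch '0 -1 0 0 0 0;0 -1 0 0 0 0;0 -1 0 0 0 0'| sed -n '1,2p;4p'
```

```text
time: 9.05
tcp_pos: [0.4835, -0.0647, 0.0804]
ft_force: [1.7, 7.1, -1.1]
time: 9.35
tcp_pos: [0.4836, -0.0656, 0.0804]
ft_force: [1.5, 7.6, -1.4]
```

```bash
python3 -m inch '0 -1 0 0 0 0;0 -1 0 0 0 0;0 -1 0 0 0 0' | sed -n '1,2p;4p'
```

```text
time: 9.65
tcp_pos: [0.4836, -0.0666, 0.0804]
ft_force: [1.5, 7.9, -1.3]
```

```bash
python3 -m inch '0 -1 0 0 0 0;0 -1 0 0 0 0;0 -1 0 0 0 0' | sed -n '1,2p;4p'
```

```text
time: 9.95
tcp_pos: [0.4836, -0.0676, 0.0804]
ft_force: [2.0, 7.6, -2.5]
```

```bash
python3 -m inch '0 -1 0 0 0 0;0 -1 0 0 0 0;0 -1 0 0 0 0' | sed -n '1,2p;4p'
```

```text
time: 10.25
tcp_pos: [0.4837, -0.0688, 0.0806]
ft_force: [2.7, 6.4, -0.9]
```

```bash
python3 look.py c wrist top
```

```text
(no output)
```

View pics/c_wrist.png

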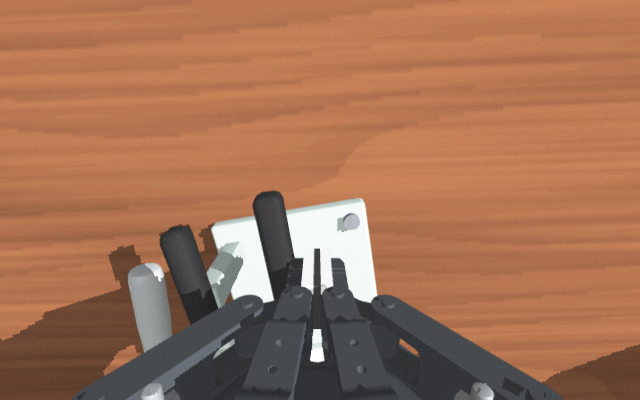

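Run:
```python
import cv2
cv2.imwrite('pics/c_topz.png',cv2.resize(cv2.imread('pics/c_top.png')[130:270,270:440],None,fx=4,fy=4,interpolation=cv2.INTER_CUBIC))
```

```text
(no output)
```

View pics/c_topz.png

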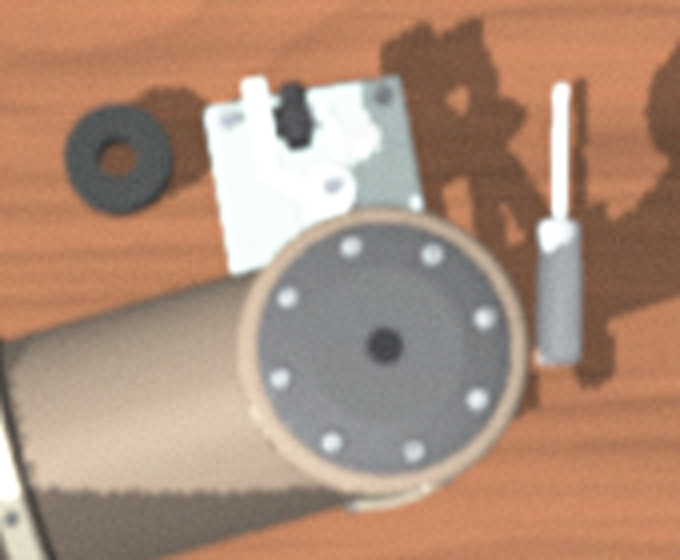

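Run:
```python
from geo import *
T=wristT();D=np.load('c_wrist.npy')
a=plane('wrist',268,200,.093,T);b=plane('wrist',281,262,.093,T);print(a,b)
P=np.array([.6175,-.0755])
for p in(a,b):
  d=p[:2]-P;print(np.hypot(*d),np.arctan2(d[1],-d[0]))
```

```text
[ 0.4426 -0.0894  0.093 ] [ 0.4749 -0.0858  0.093 ]
0.17546594652510017 -0.07906191889771755
0.1429838819827812 -0.07195668008527581
```

```bash
python3 -m inch '0 -1 0 0 0 0;0 -1 0 0 0 0;0 -1 0 0 0 0' | sed -n '1,2p;4p'
```

```text
time: 10.65
tcp_pos: [0.4838, -0.0697, 0.0806]
ft_force: [1.8, 7.1, -1.1]
```

```bash
python3 -m inch '0 -1 0 0 0 0;0 -1 0 0 0 0;0 -1 0 0 0 0' | sed -n '1,2p;4p'
```

```text
time: 10.95
tcp_pos: [0.4839, -0.0705, 0.0806]
ft_force: [1.6, 8.8, -0.0]
```

```bash
python3 -m inch '0 -0.7 0 0 0 0;0 -0.7 0 0 0 0;0 -0.7 0 0 0 0' | sed -n '1,2p;4p'
```

```text
time: 11.25
tcp_pos: [0.484, -0.071, 0.0806]
ft_force: [2.3, 9.1, -0.8]
```

```bash
python3 -m inch '0 -0.7 0 0 0 0;0 -0.7 0 0 0 0;0 -0.7 0 0 0 0' | sed -n '1,2p;4p'
```

```text
time: 11.55
tcp_pos: [0.484, -0.0716, 0.0806]
ft_force: [1.9, 10.1, -0.8]
```

```bash
python3 -m inch '0 -0.7 0 0 0 0;0 -0.7 0 0 0 0;0 -0.7 0 0 0 0' | sed -n '1,2p;4p'
```

```text
time: 11.85
tcp_pos: [0.4841, -0.0722, 0.0806]
ft_force: [2.0, 10.6, -0.3]
```

```bash
python3 -m inch '0 -0.7 0 0 0 0;0 -0.7 0 0 0 0;0 -0.7 0 0 0 0' | sed -n '1,2p;4p'
```

```text
time: 12.15
tcp_pos: [0.4841, -0.0728, 0.0806]
ft_force: [1.7, 12.1, -0.5]
```

```bash
python3 -m inch '0 -0.6 0 0 0 0;0 -0.6 0 0 0 0;0 -0.6 0 0 0 0;0 -0.6 0 0 0 0' | sed -n '1,2p;4p'
```

```text
time: 12.55
tcp_pos: [0.4841, -0.0733, 0.0806]
ft_force: [1.8, 12.6, -0.1]
```

```bash
python3 look.py d wrist side
python3 - <<'E'
import cv2
c=cv2.imread('pics/c_wrist.png');d=cv2.imread('pics/d_wrist.png')
cv2.imwrite('pics/d_w.png',cv2.resize(d[170:300,140:380],None,fx=3.3,fy=3.3,interpolation=cv2.INTER_CUBIC))
cv2.imwrite('pics/d_s.png',cv2.resize(cv2.imread('pics/d_side.png')[150:250,250:380],None,fx=6,fy=6,interpolation=cv2.INTER_CUBIC))
E
```

```text
(no output)
```

View pics/d_w.png

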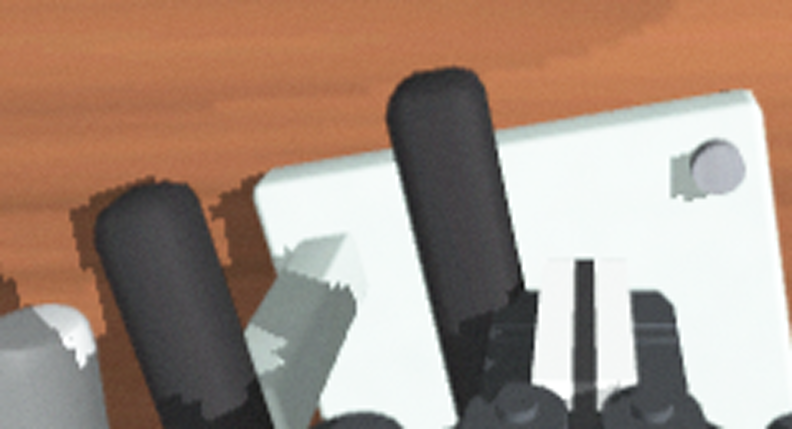

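View pics/d_s.png

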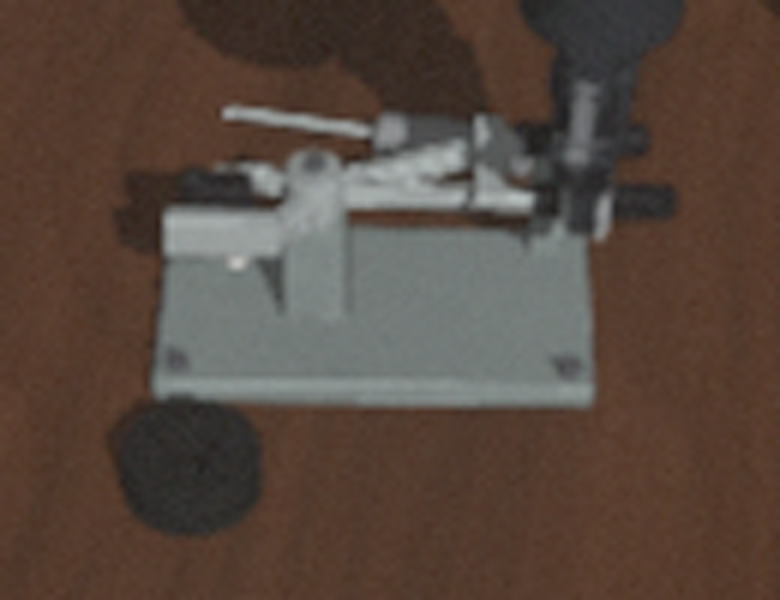

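Run:
```python
from geo import *
T=wristT();D=np.load('d_wrist.npy')
P=np.array([.6175,-.0755])
for u,v in [(272.4,199),(284.5,254.8),(278,225)]:
  p=plane('wrist',u,v,.093,T);d=p[:2]-P;print(p,np.hypot(*d),np.arctan2(d[1],-d[0]))
```

```text
[ 0.4426 -0.0918  0.093 ] 0.17567174384245915 -0.09270078618455609
[ 0.4714 -0.0882  0.093 ] 0.14665895275549187 -0.08699017816372856
[ 0.4555 -0.0902  0.093 ] 0.16262345904447983 -0.0904938194759869
```

The handle is at about 0.36 swing, short of the 0.42 stop. The force rose to 12.6 N at about 3 N/mm, so the bearing is seated. Letting go now.

```bash
python3 -m inch '0 2 0 0 0 0;0 5 0 0 0 0;0 10 0 0 0 0;0 20 0 0 0 0;0 30 0 0 0 0;0 30 0 0 0 0;0 30 20 0 0 0;0 30 40 0 0 0;0 30 40 0 0 0;0 30 40 0 0 0' && python3 look.py e wrist
python3 - <<'E'
import cv2
d=cv2.imread('pics/e_wrist.png')
cv2.imwrite('pics/e_w.png',cv2.resize(d[150:310,100:380],None,fx=2.8,fy=2.8,interpolation=cv2.INTER_CUBIC))
E
```

```text
time: 13.65
tcp_pos: [0.4831, -0.0446, 0.1205]
tcp_rot: [0.719, 0.695, 0.0, 0.0]
ft_force: [0.6, -0.2, -0.5]
opening: 0.0002
```

View pics/e_w.png

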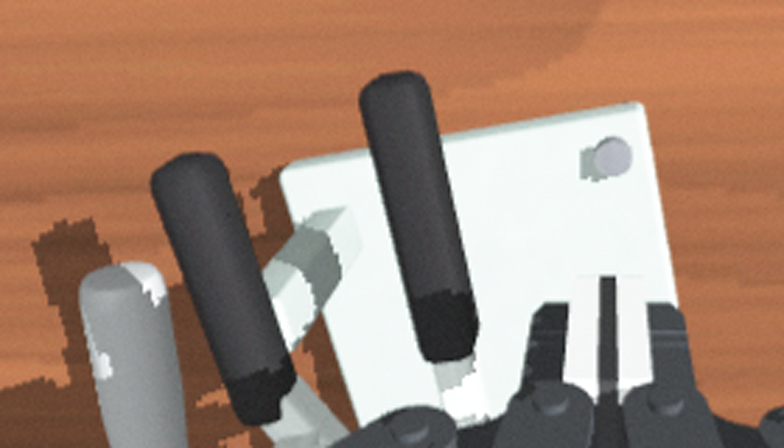

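The free grip runs from (395,85) to (450,355) in the zoomed crop, held closed with the fingers clear.

Run:
```python
from geo import *
T=wristT();P=np.array([.6175,-.0755])
for u,v in [(398,95),(425,225),(448,350)]:
  p=plane('wrist',100+u/2.8,150+v/2.8,.093,T);d=p[:2]-P;print(p,np.hypot(*d),np.arctan2(d[1],-d[0]))
```

```text
[ 0.4435 -0.0869  0.093 ] 0.17441335973843466 -0.06544903700005726
[ 0.4733 -0.0844  0.093 ] 0.14449443803719783 -0.061451747883367984
[ 0.5051 -0.0824  0.093 ] 0.11259178379902691 -0.06095499872740679
```

Swing reads about 0.33, so the ratchet is holding it. The grip centre is at (0.478, -0.084), and I'll press down there.

```bash
python3 -m inch '-2 -20 0 0 0 0;-5 -38 -5 0 0 0;-5 -38 -15 0 0 0;-5 -38 -22 0 0 0;-5 -38 -22 0 0 0;-5 -38 -22 0 0 0' && python3 -m inch '0 0 -2 0 0 0;0 0 -3 0 0 0;0 0 -3 0 0 0;0 0 -3 0 0 0'
```

```text
time: 14.3
tcp_pos: [0.4781, -0.0823, 0.0979]
tcp_rot: [0.719, 0.695, -0.0, -0.0]
ft_force: [0.4, 0.3, 1.2]
opening: 0.0004
time: 14.7
tcp_pos: [0.4782, -0.0826, 0.0954]
tcp_rot: [0.719, 0.695, 0.0, 0.0]
ft_force: [-0.3, 0.6, -0.5]
opening: 0.0002
```

```bash
python3 -m inch '0 0 -1 0 0 0;0 0 -2 0 0 0;0 0 -2 0 0 0;0 0 -2 0 0 0'|sed -n '2p;4p' && python3 -m inch '0 0 -1 0 0 0;0 0 -2 0 0 0;0 0 -2 0 0 0;0 0 -2 0 0 0'|sed -n '2p;4p'
```

```text
tcp_pos: [0.4781, -0.0827, 0.0933]
ft_force: [0.5, 0.1, 0.4]
tcp_pos: [0.4784, -0.0826, 0.0914]
ft_force: [0.1, 0.9, 0.5]
```

```bash
python3 -m inch '0 0 -1 0 0 0;0 0 -1.5 0 0 0;0 0 -1.5 0 0 0'|sed -n '2p;4p'; python3 -m inch '0 0 -1 0 0 0;0 0 -1.5 0 0 0;0 0 -1.5 0 0 0'|sed -n '2p;4p'
```

```text
tcp_pos: [0.4779, -0.0827, 0.0896]
ft_force: [0.3, 0.4, 0.8]
tcp_pos: [0.4781, -0.0827, 0.0882]
ft_force: [-0.4, 0.3, 0.1]
```

```bash
python3 look.py f wrist side
python3 - <<'E'
import cv2
d=cv2.imread('pics/f_wrist.png')
cv2.imwrite('pics/f_w.png',cv2.resize(d[150:310,180:420],None,fx=3.3,fy=3.3,interpolation=cv2.INTER_CUBIC))
cv2.imwrite('pics/f_s.png',cv2.resize(cv2.imread('pics/f_side.png')[150:230,280:380],None,fx=7,fy=7,interpolation=cv2.INTER_CUBIC))
E
```

```text
(no output)
```

View pics/f_w.png

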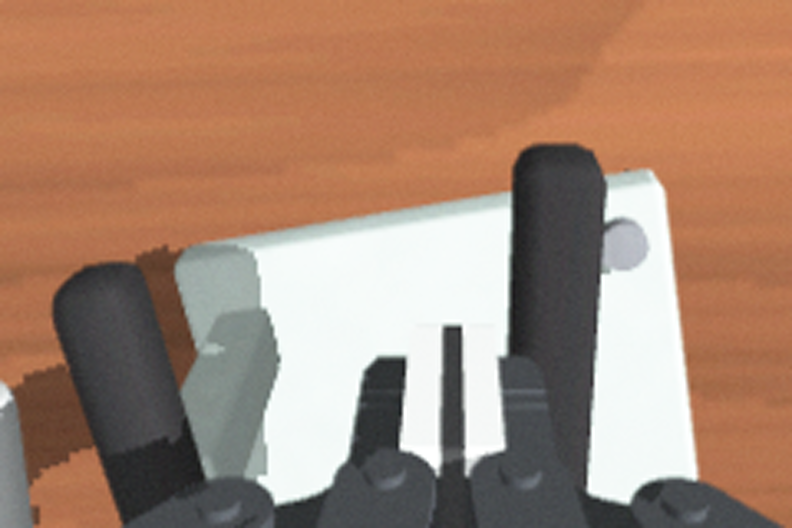

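View pics/f_s.png

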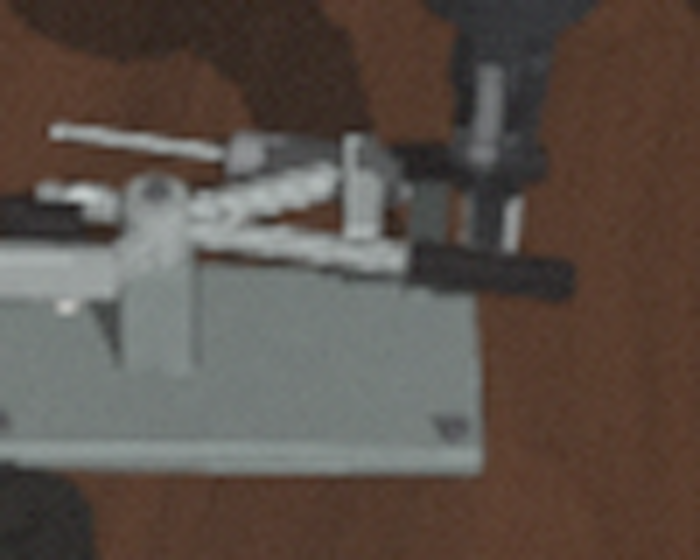

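Run:
```python
from geo import *
T=wristT();P=np.array([.6175,-.0755])
for u,v in [(558,165),(557,260),(556,340)]:
  p=plane('wrist',180+u/3.3,150+v/3.3,.093,T);d=p[:2]-P;print(p,np.hypot(*d),np.arctan2(d[1],-d[0]))
```

```text
[ 0.4409 -0.0652  0.093 ] 0.17691303878659312 0.05820385845180996
[ 0.4561 -0.0654  0.093 ] 0.16172133930070226 0.06256505562425065
[ 0.4697 -0.0656  0.093 ] 0.148121614869708 0.06706174859664239
```

Run:
```python
from geo import *
T=wristT();De=np.load('e_wrist.npy');Df=np.load('f_wrist.npy')
for u,v in [(558,200),(557,260),(556,320)]:
  print(depthpt('wrist',180+u/3.3,150+v/3.3,Df,T))
T=wristT(np.array([.4831,-.0446,.1205]))
for u,v in [(410,150),(425,225),(440,300)]:
  print('e',depthpt('wrist',100+u/2.8,150+v/2.8,De,T))
```

```text
[ 0.4463 -0.0652  0.0933]
[ 0.4568 -0.0652  0.0914]
[ 0.4666 -0.0655  0.0922]
e [ 0.4562 -0.0857  0.0933]
e [ 0.4743 -0.0846  0.0922]
e [ 0.4933 -0.0832  0.0919]
```

The handle slipped to about 0.21 swing (roughly the 0.22 tooth) during my approach, and the fingertip now stands beside it. It is still at rest height, so I'll lift, re-centre over it and press in finer steps.

```bash
python3 -m inch '0 0 10 0 0 0;0 0 16 0 0 0;0 10 16 0 0 0;0 17 16 0 0 0;0 17 16 0 0 0;0 17 16 0 0 0'|sed -n '2p;4p'; python3 look.py g wrist; python3 -m inch '0 0 -1 0 0 0;0 0 -2 0 0 0;0 0 -3 0 0 0;0 0 -4 0 0 0;0 0 -4 0 0 0;0 0 -4 0 0 0'|sed -n '2p;4p'; python3 -c "
import cv2
d=cv2.imread('pics/g_wrist.png')
cv2.imwrite('pics/g_w.png',cv2.resize(d[150:310,180:420],None,fx=3.3,fy=3.3,interpolation=cv2.INTER_CUBIC))"
```

```text
tcp_pos: [0.478, -0.0653, 0.1042]
ft_force: [-0.1, 0.2, 0.6]
tcp_pos: [0.4781, -0.0657, 0.1002]
ft_force: [0.6, -0.3, -0.2]
```

View pics/g_w.png

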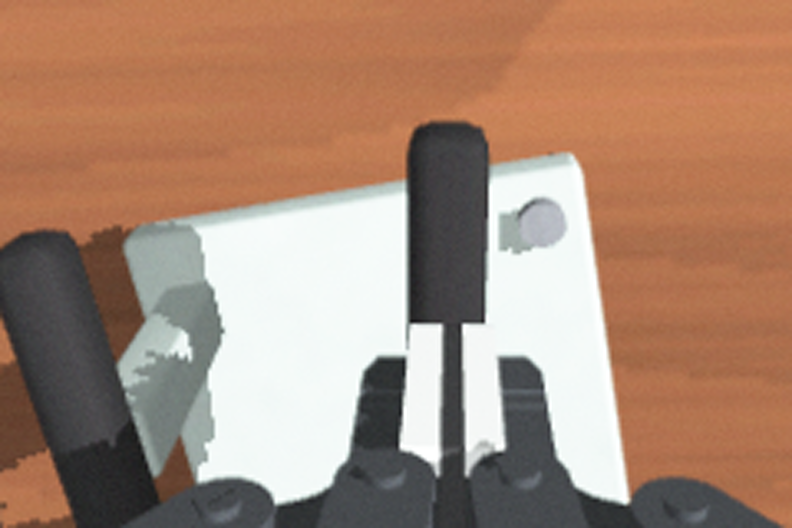

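The fingertips (410–495) sit over the free grip (410–487). Lowering in small steps.

```bash
python3 -m inch '0 0 -1 0 0 0;0 0 -2 0 0 0;0 0 -2 0 0 0'|sed -n '2p;4p';python3 -m inch '0 0 -1 0 0 0;0 0 -1.5 0 0 0;0 0 -1.5 0 0 0'|sed -n '2p;4p'
```

```text
tcp_pos: [0.478, -0.0657, 0.0981]
ft_force: [0.3, 0.1, 0.6]
tcp_pos: [0.4781, -0.0657, 0.0967]
ft_force: [0.2, 0.4, -0.1]
```

```bash
python3 -m inch '0 0 -1 0 0 0;0 0 -1.5 0 0 0;0 0 -1.5 0 0 0'|sed -n '2p;4p';python3 -m inch '0 0 -1 0 0 0;0 0 -1 0 0 0;0 0 -1 0 0 0'|sed -n '2p;4p'
```

```text
tcp_pos: [0.4781, -0.0657, 0.0952]
ft_force: [0.6, 0.8, 0.6]
tcp_pos: [0.4781, -0.0657, 0.0943]
ft_force: [0.2, -0.4, -0.0]
```

```bash
python3 -m inch '0 0 -1 0 0 0;0 0 -1 0 0 0;0 0 -1 0 0 0'|sed -n '2p;4p';python3 -m inch '0 0 -1 0 0 0;0 0 -1 0 0 0;0 0 -1 0 0 0'|sed -n '2p;4p'
```

```text
tcp_pos: [0.4782, -0.0657, 0.0933]
ft_force: [0.6, -0.2, 0.2]
tcp_pos: [0.4782, -0.0656, 0.0924]
ft_force: [-0.2, 0.4, 1.4]
```

Contact starts at z ≈ 0.0927. The earlier slip makes sense: pressed only 3–4 mm, the freed handle slid out from under the narrow tip. I'll open the fingers to about 10 mm to widen the span and lead the handle on the opening side.

```bash
python3 -m inch '0 0 4 0 0 0;0 0 6 0 0 0;0 6 6 0 0 0;0 6 6 0 0 0;0 6 6 0 0 0;0 6 6 0 0 0' 0.88|sed -n '2p;4,5p'; python3 look.py h wrist; python3 -c "
import cv2
d=cv2.imread('pics/h_wrist.png')
cv2.imwrite('pics/h_w.png',cv2.resize(d[150:310,180:420],None,fx=3.3,fy=3.3,interpolation=cv2.INTER_CUBIC))"
```

```text
tcp_pos: [0.478, -0.0596, 0.0982]
ft_force: [-0.2, 0.9, -0.2]
opening: 0.0106
```

View pics/h_w.png

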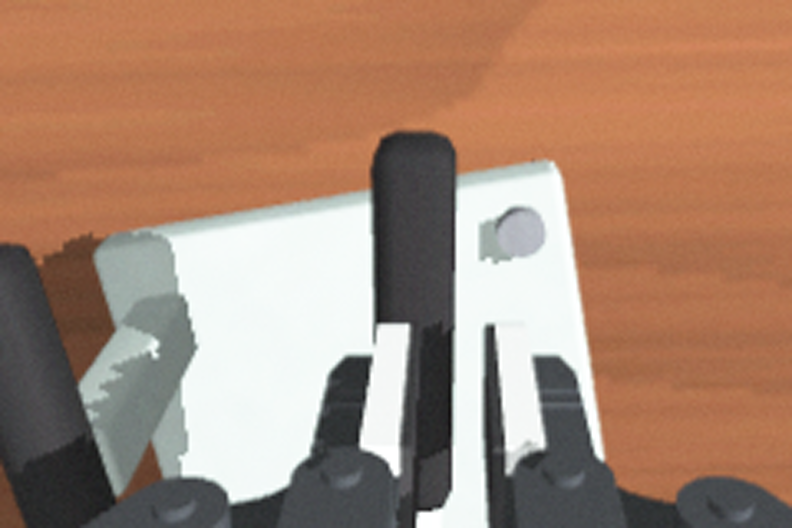

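The left finger (373–410) is over the grip (373–456) and the gap is nearly as wide as the grip, so I'll narrow it to about 6 mm and then press.

```bash
python3 -m inch '0 0 0 0 0 0;0 0 -2 0 0 0;0 0 -4 0 0 0;0 0 -5 0 0 0;0 0 -5 0 0 0;0 0 -5 0 0 0' 0.935|sed -n '2p;4,5p'
```

```text
tcp_pos: [0.4781, -0.0597, 0.0932]
ft_force: [-0.5, -0.5, 0.2]
opening: 0.0054
```

Now press about 7 mm (TCP to 0.0865) and follow the handle open while holding it down.

```bash
python3 -m inch '0 0 -3 0 0 0;0 0 -7 0 0 0;0 2 -7 0 0 0;0 6 -7 0 0 0;1 10 -7 0 0 0;1 14 -7 0 0 0;2 18 -7 0 0 0;3 22 -7 0 0 0;3 24 -7 0 0 0;3 24 -7 0 0 0'; python3 look.py i wrist; python3 -c "
import cv2
d=cv2.imread('pics/i_wrist.png')
cv2.imwrite('pics/i_w.png',cv2.resize(d[150:310,180:420],None,fx=3.3,fy=3.3,interpolation=cv2.INTER_CUBIC))"
```

```text
time: 21.5
tcp_pos: [0.4815, -0.0354, 0.0865]
tcp_rot: [0.719, 0.695, 0.0, 0.0]
ft_force: [2.7, 0.8, 2.7]
opening: 0.0056
```

View pics/i_w.png

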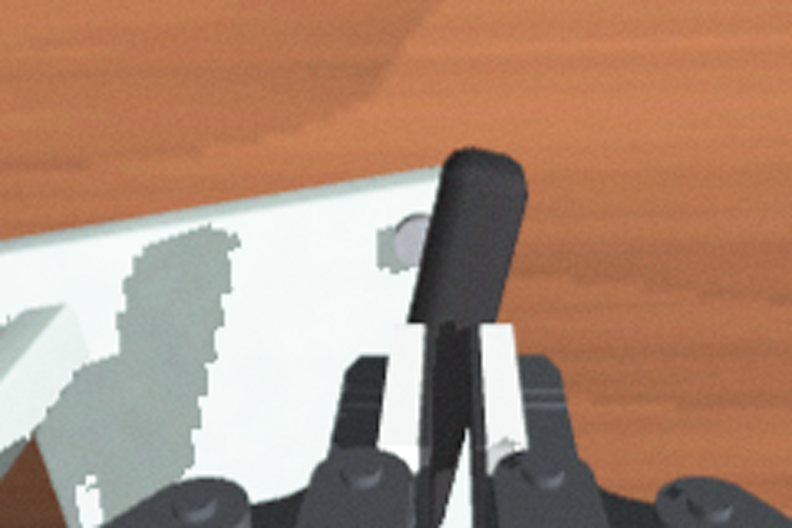

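The handle followed and is now angled open beneath the fingers. I'll lift off, retreat upward and check.

```bash
python3 -m inch '0 0 5 0 0 0;0 0 15 0 0 0;0 0 40 0 0 0;0 0 70 0 0 0;-20 60 80 0 0 0;-20 105 90 0 0 0;-20 120 100 0 0 0;-20 120 100 0 0 0'; python3 look.py j wrist top
python3 - <<'E'
import cv2,numpy as np
cv2.imwrite('pics/j_topz.png',cv2.resize(cv2.imread('pics/j_top.png')[130:270,270:440],None,fx=4.2,fy=4.2,interpolation=cv2.INTER_CUBIC))
E
```

```text
time: 22.35
tcp_pos: [0.4613, 0.0866, 0.1883]
tcp_rot: [0.719, 0.696, 0.001, 0.0]
ft_force: [-0.2, -0.1, 0.8]
opening: 0.0055
```

View pics/j_topz.png

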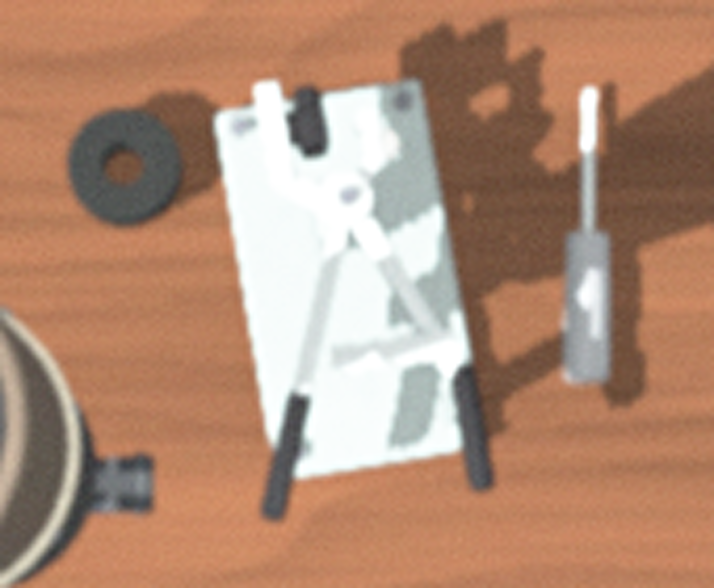

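View pics/j_wrist.png

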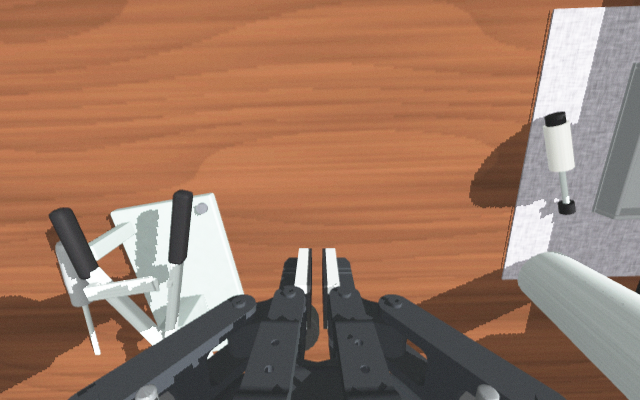

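The handle is back at its starting pixels, (298,397) to (272,515), which is fully open. One quick comparison of the jaws, before and after, to check the bearing.

Run:
```python
import cv2,numpy as np
r=lambda n,f=(145,180,318,378):cv2.resize(cv2.imread(f'pics/{n}_top.png')[f[0]:f[1],f[2]:f[3]],None,fx=6.5,fy=6.5,interpolation=cv2.INTER_CUBIC)
s=lambda n:cv2.resize(cv2.imread(f'pics/{n}_side.png')[160:200,265:325],None,fx=6.5,fy=6.5,interpolation=cv2.INTER_CUBIC)
import subprocess;subprocess.run(['python3','look.py','k','side'])
cv2.imwrite('pics/k_cmp.png',np.vstack([np.hstack([r('a'),r('j')]),np.hstack([s('a'),s('k')])]))
a,j=cv2.imread('pics/a_top.png')[:,:,1].astype(int),cv2.imread('pics/j_top.png')[:,:,1].astype(int)
```

```text
(no output)
```

View pics/k_cmp.png

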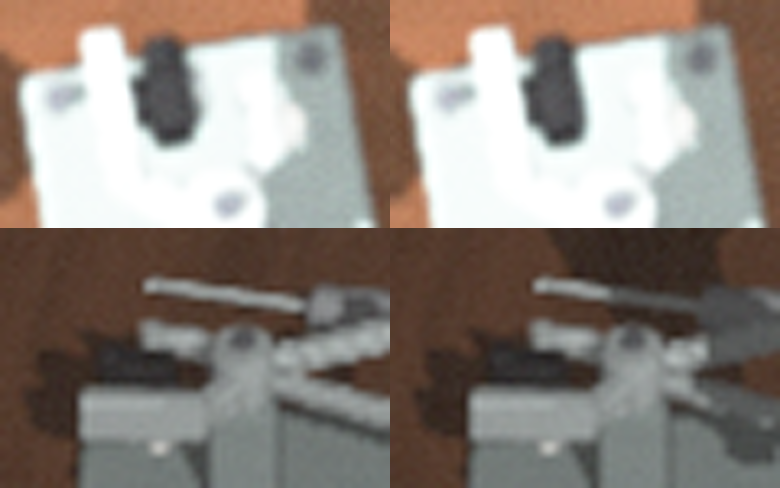

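```bash
python3 -c "
from station import arm
print(arm.job_done())"
```

```text
the job is handed in; nothing more can be done
None
```

I handed the job in at about 22 s of the 70 s allowed. The pliers are fully open again and, going by the force I felt, the bearing is home. I got no verdict back.

- **Pressing:** I swung the free handle in with the shut fingers, feeling the teeth pass. The push then rose to 12.6 N at about 3 N/mm at the grip, at a swing of about 0.36, which is short of the 0.42 stop.
- **Ratchet hold:** I let go and backed away for about 1 s. The wrist picture then showed the handle held at about 0.33 with the fingers clear.
- **Release:** My first downward press was too shallow. The handle slid out from under the shut fingertips and caught again at about 0.21. I opened the fingers to about 6 mm to make them wider, pressed about 6 mm down and followed the handle out, then lifted off.

**Last checks:**
- The top view shows the free handle at the same pixels as at the start, so it is fully open and untouched.
- The wheel and screwdriver have not moved. I did not compare the nut, damper, tumbler and oil bottle before and after, but the arm never worked near the table-top ones, and I felt no contact beyond the handle.
- The bearing itself is too small to see clearly in the pictures. A light fringe on the hub is gone, which would fit a bearing pressed home, but the main evidence is the push force.

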